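Load the toaster and hold its lever at the third click

ROBOT

A 6-joint arm with a two-finger parallel gripper is mounted at the origin on a cart in front of the work surface, level with it; the furniture and walls round the work are solid. World frame = base frame: x ahead of the robot, y to its left, z up, the work surface at z = 0. Lengths are in mm, angles in rad, forces in N, time in s.
With the tool pointing down it reaches from about 300 to 775 mm from the base axis. Payload 14.6 kg.
Tool frame: the origin (TCP) lies at the very end of the fingers, on their centre line; the grasp point (between the pads) lies 19 mm behind it (grip_point_offset is the distance from the TCP to the grasp point, in mm); z points along the fingers, y is the line along which they close (so a half turn about z gives the same grasp; the last joint's range is limited). The gripper opens to 94 mm and grips with 3 to 60 N. Pads are 16 mm wide; open, the fingers measure 119 mm over their backs; the gripper's body (75 mm by 177 mm) begins 78 mm behind the grasp point.
Start: joints at [1.089, 0.3, 1.521, -0, 1.321, -0.067], TCP at [221.65, 503.349, 205.446] pointing down, gripper open.
Joint ranges: [-3.03, 3.03], [-0.79, 2.21], [0.23, 2.52], [-1.04, 4.18], [0, 3.07], [-2.55, 2.55]. Speed limits (rad/s): [2.22, 2.22, 2.57, 3.14, 3.14, 3.14].

INTERFACE

Orientations are given as [roll, pitch, yaw] about the fixed x, y, z axes, in that order (R = Rz(yaw) Ry(pitch) Rx(roll)).
In Python, from cell import read_state, camera, camera_info, sign_off, grip_point_offset gives the robot as it stands.
- The arm moves only by the shell command python3 -m handwheel 'ROWS' [FORCE]. ROWS is text: rows parted by semicolons, each of 5 numbers parted by spaces: the shift along the world's x, y, z in units of 40 mm (1.0 is 40 mm), then the turn about the world's z in units of 5 degrees (1.0 is 5 degrees), then the closure, from 0 (fully open) to 1 (shut). In form: dx dy dz yaw gripper; .... A call has 1 to 12 rows; each row shifts and turns the commanded pose from where the row before left it; what a row does not reach is not made up. A row lasts 1/12 s, in which the tool goes at most 41.7 mm and 7.16 degrees, less where a joint would pass 70% of its speed; a pose out of reach is approached as far as the arm can. A call is refused whole if a number of a shift passes 1 or a number of a turn 1, either way. A call with a gripper value outside its range is refused whole. The fingers move at their own pace and stop on an object; FORCE is the grip in N (left out, the last holds). Time passes only in rows, so rows that do not move let the fingers close. It gives the time, the measured TCP pose, the force, the opening and the grip force at its end, in the units of the state.
- read_state(): the state, without advancing time (a new reading comes with each control period).
- camera(name): name is "side" or "top"; returns (picture, depth): 480x640x3 uint8, red, green, blue; 480x640 float32, mm along the optical axis (not along the pixel's ray), 0 where there is no reading.
- camera_info(name): a dict with "intrinsics" (3x3 intrinsics, pixels), "world_from_camera" (4x4, takes a point from camera to world coordinates). Camera axes: x right, y down, z forward; pixel columns grow to the right and rows downward; lengths in mm; the calibration is good to about 2 mm. A picture is of the moment at which its call begins. camera_info takes no time and is no camera call.
- sign_off(): hands the job in; it is judged then, once.
The state is a dict: "clock": time; "joints": joint angles; "qd": joint speeds; "effort": joint torques, N m; "eef_pos": TCP position; "eef_rot": TCP orientation; "wrist_force": force on the tool from outside, world axes, zero at the start; "moment": the same for the moment, N m; "finger_gap": finger opening in mm; "finger_force": force on a finger pad.
Only numpy, scipy, OpenCV 4.12 (cv2) and the standard library are available. Lean on these libraries where they do the work, as an engineer would, in place of code of your own. Each camera call takes 0.05 s, during which the arm holds its last target. There are 200 camera calls.

TASK

Take the one dark brown slice of bread out of the toast rack, stand it in the toaster's slot with the lever still up, and let go of it. The toaster's catch is broken, so then press the red lever down past its first two clicks to the third, at the bottom, and keep it pressed: the job ends with the robot still holding the lever down. Leave the two pale slices standing in the rack and do not disturb the other things on the worktop.

Things in the scene. Friction and masses are not known exactly. Their poses are not given: they have to be found in the camera images.
- brown_slice: Stiff dark brown bread slice standing upright on its lower edge in the toast rack; it may stand in any of the rack's three places. 90 mm wide (its own x) by 12 mm thick (its own y) by 88 mm tall (z up), with a rounded top 88 mm high over x = +-21 mm and 85 mm high in the middle. Origin: centre of its lower edge. 0.03 to 0.065 kg. This is the one to toast.
- pale_slice_1: Stiff pale cream bread slice standing upright on its lower edge in the toast rack. 90 mm wide (its own x) by 12 mm thick (its own y) by 88 mm tall (z up), with a rounded top 88 mm high over x = +-21 mm and 85 mm high in the middle. Origin: centre of its lower edge. 0.03 to 0.065 kg.
- pale_slice_2: Stiff pale cream bread slice standing upright on its lower edge in the toast rack. 90 mm wide (its own x) by 12 mm thick (its own y) by 88 mm tall (z up), with a rounded top 88 mm high over x = +-21 mm and 85 mm high in the middle. Origin: centre of its lower edge. 0.03 to 0.065 kg.
- toast_rack: Steel wire toast rack, fixed, about 166 mm (y) by 80 mm (x). Origin: on the worktop under its middle. Three places at y = -66, 0, +66 mm in its frame, each between two wire hoops (tops 54 mm above the worktop, 15 mm apart inside); the slices' lower edges rest 10 mm above the worktop, their faces across the rack's y. Behind it (+x) a drawer organiser stands with its top drawer open (190 mm high, drawer pull at about x = 0.61 in the room): keep clear of it.
- toaster: Toaster, fixed to the worktop: 180 mm long (its x), 110 mm wide (y), 140 mm high, black ends and steel sides. Origin: on the worktop under its middle; its -x end (toward the robot) carries the red lever; its z is up.
- slot (a point): Centre of the slot's mouth in the toaster's flat top, 140 mm above the worktop. The slot is 112 mm long (toaster's x) and 26 mm wide (toaster's y). Inside is a carriage, moved by the lever: with the lever up its floor is 45 mm below the mouth, so that a slice standing on it sticks out 43 mm; it sinks with the lever. A slice may lean a little in the slot.
- lever_pad (a point): Centre of the top face of the lever's red paddle (40 mm along the toaster's x, 46 mm along its y, 12 mm thick), at the toaster's -x end, 119 mm from the toaster's middle (29 mm clear of its end face); 128 mm above the worktop when the lever is up. It moves with the lever, straight down.
- lever (a joint): Lever travel in m: 0 = up, grows as it is pressed straight down. Clicks (detents) at 0.012, 0.024 and 0.036; stop at 0.040. The return spring lifts the lever right back from anywhere when let go. Resisting force about 3.5 N near the top and 6.5 N at the bottom, plus or minus about 2 N between clicks (so at most about 9 N).
- mug: Orange mug, 84x115x92 mm, bystander. Origin: centre of its underside.
- jam_jar: Small clear jar with a red lid, 76 mm across, 102 mm high, bystander. Origin: centre of its underside.
- lemon: Lemon, 83x58x58 mm, bystander. Origin: its underside.
- steel_bowl: Small steel bowl, 104 mm across, 42 mm high, bystander. Origin: centre of its underside.
Not all that is in view belongs to the job. What is shaped like the brown_slice but blue is not meant.

How it is judged (in metres and radians):
On the way, in this order (a step that is already met when the one before it is completed fails the run):
1. the brown slice is lifted clear of the rack (height (world z) of brown_slice above 0.075 m), for 0.1 s.
2. the brown slice stands in the slot on the raised carriage, let go, lever up (x of brown_slice in the frame of toaster between -0.018 and 0.018 m and y of brown_slice in the frame of toaster between -0.012 and 0.012 m and angle between brown_slice's own z axis and vertical below 0.4 rad and contact force between each of the fingers, the arm and brown_slice below 0.1 N and z of brown_slice in the frame of toaster between 0.085 and 0.105 m and value of joint lever below 0.006 m), for 0.2 s.
3. the lever is pressed to its third click and held (value of joint lever above 0.033 m and contact force between any of the fingers, the arm and lever above 1.5 N), for 0.3 s.
At the end, for the whole second after the job is handed in: The robot presses the lever (over 1.5 N) and holds it down over 33 mm; the brown slice, untouched, stands sunk in the slot: lower edge under 70 mm above the worktop, within 18 mm of the slot's middle along, 12 mm across, leaning under 0.4 rad; the pale slices stand in the rack, moved under 30 mm (all of step 3 and x of brown_slice in the frame of toaster between -0.018 and 0.018 m and y of brown_slice in the frame of toaster between -0.012 and 0.012 m and angle between brown_slice's own z axis and vertical below 0.4 rad and contact force between each of the fingers, the arm and brown_slice below 0.1 N and z of brown_slice in the frame of toaster below 0.07 m and distance of each of pale_slice_1, pale_slice_2 from where it was at the start of the episode below 0.03 m and angle between each of pale_slice_1, pale_slice_2's own z axis and vertical below 0.35 rad); the arm keeps its last pose, push and grip.
It fails at once if a pale slice is pulled out or knocked over (moved over 30 mm) (distance of any of pale_slice_1, pale_slice_2 from where it was at the start of the episode above 0.03 m).
It fails at once if a bystander is pushed more than 30 mm (distance of any of mug, jam_jar, lemon, steel_bowl from where it was at the start of the episode above 0.03 m).
It also fails if it takes over 48 s, if anything falls off the work surface, if the arm or the gripper's body presses on something with over 40 N, if the wrist force passes 120 N, or if a joint passes its speed limit or range.

## Working session

There is one attempt and no reset: what is moved stays moved. The work goes in short steps, Python scripts to look and compute and a shell command to move; the robot and the scene stay as the last step left them, time stands still between calls to the robot, and variables do not carry over. Pictures are saved under pics/ and viewed, at most 10 in all, crops included, and the job is handed in when it is done.

```bash
mkdir -p pics
cat > h.py <<'E'
import numpy as np, cv2
from cell import *
def cloud(n):
    im,d=camera(n); i=camera_info(n); K=np.array(i["intrinsics"]); T=np.array(i["world_from_camera"])
    v,u=np.indices(d.shape); P=np.stack([(u-K[0,2])/K[0,0]*d,(v-K[1,2])/K[1,1]*d,d,np.ones_like(d)],-1)@T.T
    P=P[...,:3]; P[d==0]=np.nan
    return im,d,P
E
python3 - <<'E'
from h import *
for n in("top","side"):
    im,d,P=cloud(n); cv2.imwrite(f"pics/{n}0.png",im[...,::-1]); np.savez(f"{n}0.npz",im=im,P=P)
    print(n,np.round(camera_info(n)["world_from_camera"],2).tolist(),camera_info(n)["intrinsics"],(d>0).mean())
s=read_state(); print(s)
E
```

```text
top [[0.02, -1.0, 0.06, 411.6], [-1.0, -0.02, 0.02, -35.01], [-0.02, -0.06, -1.0, 1834.02], [0.0, 0.0, 0.0, 1.0]] [[548.64220919   0.         316.38438602]
 [  0.         548.64220919 240.37215695]
 [  0.           0.           1.        ]] 0.996015625
side [[-0.98, -0.1, 0.18, 251.22], [-0.21, 0.5, -0.84, 1215.18], [-0.01, -0.86, -0.51, 825.86], [0.0, 0.0, 0.0, 1.0]] [[448.41893364   0.         323.62801196]
 [  0.         448.41893364 237.27063798]
 [  0.           0.           1.        ]] 0.995478515625
{'clock': 0.1, 'joints': array([ 1.08942606e+00,  3.00401900e-01,  1.52151671e+00,  1.69394119e-05,
        1.32068900e+00, -6.66053852e-02]), 'qd': array([ 0.00075813, -0.00261267, -0.00231398,  0.00152359,  0.00026254,
        0.00043112]), 'effort': array([-7.55140377e-05, -5.32656884e+01, -3.53276610e+01,  7.09116552e-02,
        2.35636916e-02, -1.14385380e-04]), 'eef_pos': array([221.5299213 , 503.15968382, 204.95151672]), 'eef_rot': array([-3.14058105e+00, -8.39228796e-05,  2.72682353e+00]), 'wrist_force': array([ 0.32735732,  0.19348661, -0.71915325]), 'moment': array([ 0.00675801,  0.00316169, -0.01057371]), 'finger_force': 0.0, 'finger_gap': 93.95195186076887}
```

View pics/top0.png

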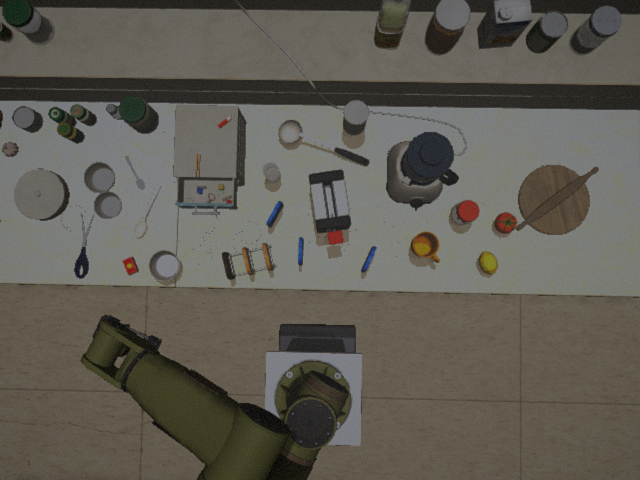

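View pics/side0.png

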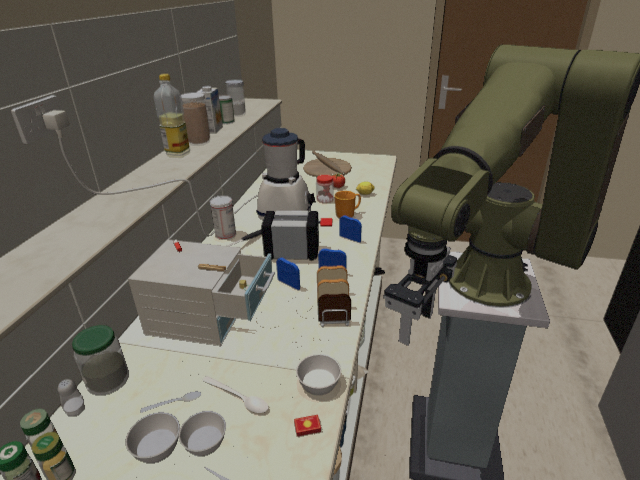

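The top view shows the rack at about (248,261), the toaster at (330,200) with its red lever at (335,238), and blue decoys at (275,214), (301,251) and (369,259). Candidates for the brown slice are the rack slices at top (229,264), (248,261) and (268,257), plus the three blue decoys. The dark one at (229,264), side (335,295), looks right. I'll check it in a crop and measure.

Run:
```python
from h import *
a=np.load("top0.npz"); b=np.load("side0.npz")
A=cv2.resize(a["im"][150:290,200:390],(760,560),interpolation=cv2.INTER_CUBIC)
B=cv2.resize(b["im"][180:340,240:400],(560,560),interpolation=cv2.INTER_CUBIC)
cv2.imwrite("pics/ctop.png",A[...,::-1]);cv2.imwrite("pics/cside.png",B[...,::-1])
P=a["P"];im=a["im"].astype(int)
def rep(n,m):
    k,l,st,c=cv2.connectedComponentsWithStats(m.astype(np.uint8))
    for i in range(1,k):
        if st[i,4]>25:
            q=P[l==i];(cx,cy),(w,h),an=cv2.minAreaRect(q[:,:2].astype(np.float32)); print(n,c[i].round(1),st[i,4],"xyz",np.round([cx,cy,np.nanmedian(q[:,2]),np.nanmax(q[:,2])],1),"wh,ang",np.round([w,h,an],1))
z=P[...,2]; box=(P[...,0]>230)&(P[...,0]<640)&(P[...,1]<300)&(P[...,1]>-250)
rep("z70-110",box&(z>75)&(z<110))
rep("z134-160",box&(z>132)&(z<150))
R,G,Bc=im[...,0],im[...,1],im[...,2]
rep("red",box&(R>110)&(G<70)&(Bc<70)&(z>90))
rep("blue",box&(Bc>R+50)&(z>30))
# side-view rack slices
print("side"); P=b["P"]; z=P[...,2]; box=(P[...,0]>230)&(P[...,0]<520)&(P[...,1]<300)&(P[...,1]>-250)
rep("s z78-95",box&(z>80)&(z<96))
rep("s z134-150",(P[...,0]>300)&(P[...,0]<600)&(abs(P[...,1]+40)<150)&(z>134)&(z<147))
```

```text
z70-110 [273.6 212.5] 99 xyz [599.3 135.2  83.5  96.5] wh,ang [13.1 83.6 62.3]
z70-110 [330.7 208.4] 96 xyz [614.4 -49.6  93.3 107.2] wh,ang [53.  22.2  9.8]
z70-110 [299.9 250.7] 99 xyz [479.9  48.2  84.7  96.3] wh,ang [12.1 80.9 87.6]
z70-110 [266.3 256. ] 116 xyz [459.8 154.5  93.1 101.2] wh,ang [87.  12.9 15.1]
z70-110 [369.1 259.1] 100 xyz [ 457.3 -173.8   85.    96.2] wh,ang [12.3 84.4 66.4]
z70-110 [246.2 260.7] 119 xyz [443.2 218.5  93.2 102.2] wh,ang [87.2 13.5 14. ]
z70-110 [226.1 265.3] 127 xyz [428.2 281.9  92.1 105.2] wh,ang [88.1 13.3 16.1]
z134-160 [331.1 214.3] 774 xyz [597.9 -50.  138.1 149.7] wh,ang [ 98.7 109.5   9.3]
red [335.1 237.2] 174 xyz [521.6 -63.3 127.  138.1] wh,ang [38.5 44.2 10.5]
blue [273.4 212.2] 79 xyz [601.4 135.4  83.7  96.5] wh,ang [10.5 78.4 61.7]
blue [299.8 250.5] 80 xyz [481.3  49.2  85.   96.3] wh,ang [76.8 10.2  1.2]
blue [369.3 258.1] 81 xyz [ 459.8 -174.    85.1   96.2] wh,ang [10.4 77.3 66.5]
side
s z78-95 [350.  218.7] 47 xyz [ 456.8 -165.    83.    88.4] wh,ang [20.3 72.9 75.2]
s z78-95 [332.5 250.9] 64 xyz [478.7  51.2  83.7  88.8] wh,ang [69.5 18.6  3.3]
s z78-95 [331.6 269.4] 151 xyz [459.8 158.5  88.8  95.9] wh,ang [84.1 18.1 15. ]
s z78-95 [332.6 282.8] 178 xyz [444.1 222.6  89.4  96. ] wh,ang [86.4 17.5 14.5]
s z78-95 [334.6 297.6] 181 xyz [427.7 286.2  89.   95.9] wh,ang [85.5 18.5 14.6]
s z134-150 [309.2 219.1] 201 xyz [574.7 -45.6 136.9 142.3] wh,ang [ 54.  114.1   4. ]
```

View pics/ctop.png

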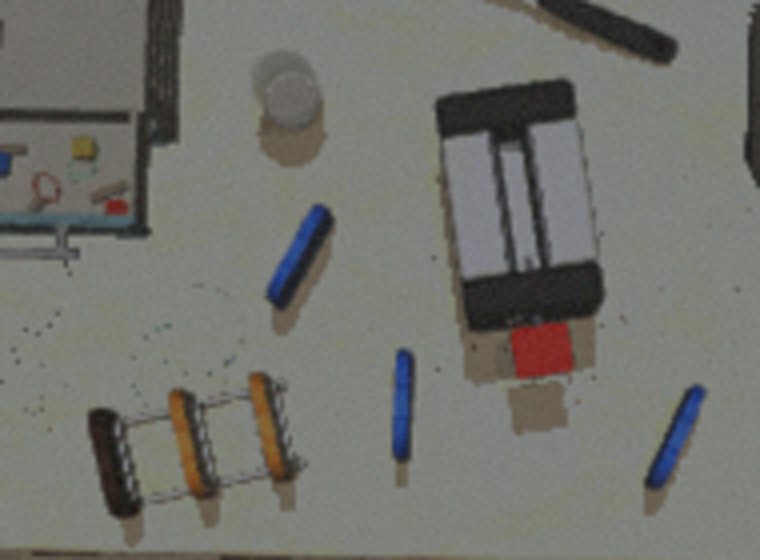

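View pics/cside.png

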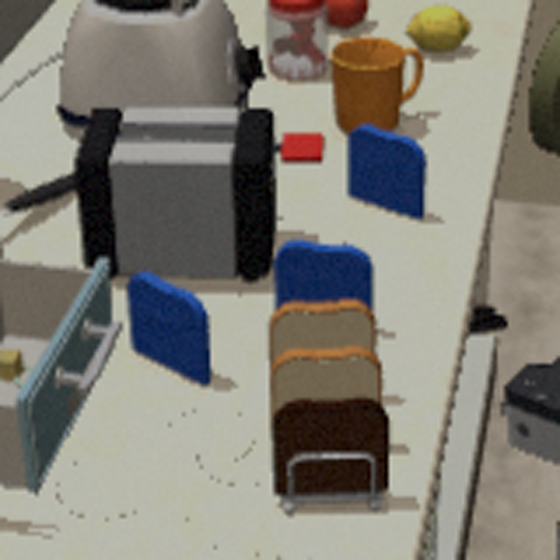

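Dark brown slice confirmed at crop (115,465) top and (332,440) side: it stands in the rack's +y place, yaw about +15°. The toaster's yaw is about +10°. I'll refine both.

Run:
```python
from h import *
def rect(q): 
    (cx,cy),(w,h),an=cv2.minAreaRect(q[:,:2].astype(np.float32)); return np.round([cx,cy,w,h,an],1)
def big(m):
    k,l,st,c=cv2.connectedComponentsWithStats(m.astype(np.uint8)); return l==1+np.argmax(st[1:,4])
for n in("top","side"):
    a=np.load(n+"0.npz");P=a["P"];im=a["im"].astype(int);x,y,z=[P[...,i] for i in range(3)]
    for zl in(84,88,92):
        m=big((abs(x-428)<70)&(abs(y-284)<28)&(z>zl)&(z<106)); q=P[m]; c=q.mean(0)
        print(n,"slice",zl,m.sum(),rect(q),c.round(1),np.degrees(np.arctan(np.polyfit(q[:,0],q[:,1],1)[0])).round(1), np.nanmedian(q[:,2]).round(1))
    m=big((abs(x-640)<130)&(abs(y+43)<90)&(z>125)&(z<152)&~((im[...,0]>90)&(im[...,1]<70))); print(n,"toaster",m.sum(),rect(P[m]),np.nanmedian(P[m][:,2]))
    R,G,B=[im[...,i] for i in range(3)]
    m=big((R>100)&(G<70)&(B<70)&(abs(x-521)<60)&(abs(y+63)<60)&(z>110)); print("lever",m.sum(),rect(P[m]),P[m].mean(0).round(1))
    # steel top strips -> slot line
    m=(abs(x-640)<75)&(abs(y+43)<60)&(z<125)&(z>60); m&=(abs((y+43)*np.cos(.17)-(x-640)*np.sin(.17))<25); 
    if m.sum()>20: print("slot",m.sum(),rect(P[m]),P[m].mean(0).round(1))
```

```text
top slice 84 104 [428.4 282.5  84.8  12.7  14.9] [428.7 282.4  93.5] 14.1 93.3
top slice 88 96 [426.9 282.1  81.7  12.7  14.9] [428.9 282.5  94. ] 13.8 93.9
top slice 92 58 [426.4 281.6  60.8  12.5  16.7] [427.8 282.7  96. ] 14.4 95.3
top toaster 1711 [635.6 -43.9 187.1 110.1   9.6] 137.0968238825924
lever 178 [521.7 -63.5  38.5  44.8   9.6] [521.6 -63.1 126.9]
slot 230 [640.7 -45.1 112.8  26.   11.2] [645.6 -43.4  94.1]
side slice 84 165 [427.9 286.2  79.8  18.4  15.6] [427.8 289.   91.3] 13.7 91.7
side slice 88 129 [427.8 286.1  74.8  18.2  17.1] [427.4 288.4  92.8] 13.6 93.1
side slice 92 78 [428.8 288.   71.8  15.6  14.5] [429.  288.3  94.8] 13.7 94.6
side toaster 959 [637.5 -36.1 179.1 115.   11.2] 135.4925378821439
lever 77 [521.3 -54.2  36.2  44.1  11.2] [519.8 -52.2 125.2]
```

```bash
python3 -m handwheel '0.4 -0.4 0 0.5 0.55; 0.6 -0.6 0 0.9 0.55; 0.6 -0.6 0 0.9 0.55; 0.6 -0.6 0 0.9 0.55; 0.6 -0.6 0 0.9 0.55; 0.6 -0.6 0 0.9 0.55; 0.6 -0.6 0 0.9 0.55; 0.6 -0.6 0 0.9 0.55; 0.5 -0.6 0 0.7 0.55; 0.1 -0.3 0 0.2 0.55; 0 0 0 0 0.55; 0 0 0 0 0.55' 12
```

```text
clock: 1.1
eef_pos: [429.6, 283.2, 205.3]
eef_rot: [3.142, -0.0, -2.887]
wrist_force: [-1.1, 1.2, 0.7]
finger_gap: 42.2
finger_force: 0.0
```

```bash
python3 -m handwheel '0 0 -0.5 0 0.55; 0 0 -0.7 0 0.55; 0 0 -0.7 0 0.55; 0 0 -0.7 0 0.55; 0 0 -0.5 0 0.55; 0 0 -0.3 0 0.55; 0 0 -0.15 0 0.55; 0 0 0 0 0.55; 0 0 0 0 0.55' 12
python3 - <<'E'
from h import *
for n in("top","side"):
    im,d,P=cloud(n); im=im[180:330,190:390] if n=="top" else im[180:350,240:440]
    cv2.imwrite(f"pics/g_{n}.png",cv2.resize(im,None,fx=3,fy=3,interpolation=cv2.INTER_CUBIC)[...,::-1])
E
```

```text
clock: 1.85
eef_pos: [429.5, 284.1, 63.9]
eef_rot: [3.141, 0.0, -2.884]
wrist_force: [-0.3, 0.2, -0.0]
finger_gap: 42.4
finger_force: 0.0
```

View pics/g_side.png

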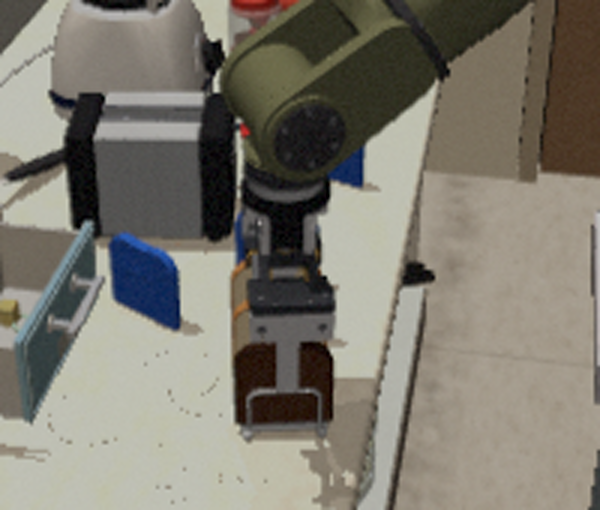

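The side view shows the near finger at crop (290,365), centred on the dark slice's face with its tip above the hoop top. Closing now.

```bash
python3 -m handwheel '0 0 0 0 1; 0 0 0 0 1; 0 0 0 0 1; 0 0 0 0 1; 0 0 0 0 1; 0 0 0 0 1' 15; python3 -m handwheel '0 0 0.1 0 1; 0 0 0.3 0 1; 0 0 0.5 0 1; 0 0 0.6 0 1; 0 0 0.6 0 1; 0 0 0.6 0 1; 0 0 0.6 0 1; 0 0 0.5 0 1; 0 0 0.3 0 1; 0 0 0 0 1; 0 0 0 0 1'
```

```text
clock: 2.45
eef_pos: [429.7, 283.3, 63.6]
eef_rot: [3.142, 0.0, -2.885]
wrist_force: [-0.4, 0.0, 1.1]
finger_gap: 12.0
finger_force: 15.0
clock: 3.37
eef_pos: [429.6, 283.3, 227.4]
eef_rot: [3.141, 0.0, -2.885]
wrist_force: [-0.3, -0.7, -1.3]
finger_gap: 11.7
finger_force: 15.0
```

```bash
python3 -m handwheel '0.2 -0.4 0 0 1; 0.4 -0.6 0 0 1; 0.5 -0.8 0 -0.2 1; 0.5 -0.8 0 -0.2 1; 0.5 -0.8 0 -0.2 1; 0.5 -0.8 0 -0.2 1; 0.5 -0.8 0 -0.2 1; 0.5 -0.8 0 0 1; 0.5 -0.8 0 0 1; 0.5 -0.8 0 0 1; 0.4 -0.5 0 0 1; 0.23 -0.27 0 0 1'; python3 -m handwheel '0 0 0 0 1; 0 0 0 0 1; 0 0 0 0 1; 0 0 0 0 1'
python3 - <<'E'
from h import *
for n in("side","top"):
    im,d,P=cloud(n)
    im=im.astype(int); np.savez(n+"1.npz",im=im,P=P)
    x,y,z=[P[...,i] for i in range(3)]
    R,G,B=[im[...,i] for i in range(3)]
    m=(abs(x-639)<80)&(abs(y+43)<40)&(z>165)&(z<215)
    k,l,st,c=cv2.connectedComponentsWithStats(m.astype(np.uint8))
    if k>1:
        q=P[l==1+np.argmax(st[1:,4])]; print(n,len(q),cv2.minAreaRect(q[:,:2].astype(np.float32)),q.mean(0),np.percentile(q,[2,98],axis=0).round(1))
    if n=="side": cv2.imwrite("pics/p_side.png",cv2.resize(im[130:290,220:420].astype(np.uint8),None,fx=3.5,fy=3.5,interpolation=cv2.INTER_CUBIC)[...,::-1])
E
```

```text
clock: 4.37
eef_pos: [639.4, -46.4, 225.1]
eef_rot: [3.141, -0.003, -2.974]
wrist_force: [-0.2, 0.7, -1.0]
finger_gap: 12.1
finger_force: 15.0
clock: 4.7
eef_pos: [638.4, -42.4, 227.2]
eef_rot: [3.141, -0.0, -2.971]
wrist_force: [0.2, 0.3, -0.9]
finger_gap: 11.9
finger_force: 15.0
side 333 ((636.142822265625, -37.23485565185547), (90.19343566894531, 17.50676727294922), 10.405390739440918) [635.48856381 -35.41619391 193.74761172] [[592.9 -45.9 172.7]
 [678.3 -25.2 214. ]]
top 2 ((608.9732666015625, -41.84308624267578), (0.5749286413192749, 0.0), -165.73028564453125) [608.97328918 -41.84308476 195.96608822] [[608.7 -41.9 186.2]
 [609.2 -41.8 205.8]]
```

View pics/p_side.png

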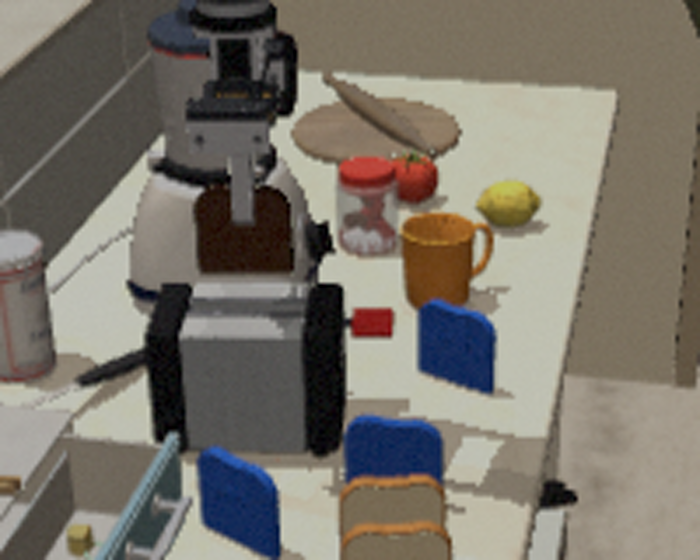

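```bash
python3 -m handwheel '0.03 -0.03 0 0 1; 0 0 -0.2 0 1; 0 0 -0.3 0 1; 0 0 -0.3 0 1; 0 0 -0.2 0 1; 0 0 -0.1 0 1; 0 0 -0.1 0 1; 0 0 0 0 1; 0 0 0 0 1'
```

```text
clock: 5.55
eef_pos: [640.1, -44.7, 179.6]
eef_rot: [-3.142, 0.0, -2.972]
wrist_force: [-0.7, 0.6, -0.7]
finger_gap: 11.7
finger_force: 15.0
```

```bash
python3 -m handwheel '0 0 -0.2 0 1; 0 0 -0.2 0 1; 0 0 -0.1 0 1; 0 0 -0.1 0 1; 0 0 -0.1 0 1; 0 0 0 0 1; 0 0 0 0 1; 0 0 0 0 1'
```

```text
clock: 6.22
eef_pos: [640.2, -44.7, 151.7]
eef_rot: [-3.141, 0.0, -2.972]
wrist_force: [0.3, 0.4, -0.3]
finger_gap: 12.2
finger_force: 15.0
```

```bash
python3 -m handwheel '0 0 -0.05 0 1; 0 0 0 0 1; 0 0 0 0 0.8; 0 0 0 0 0.7; 0 0 0 0 0.55; 0 0 0 0 0.5; 0 0 0 0 0.5; 0 0 0 0 0.5'; python3 -m handwheel '0 0 0.3 0 0.5; 0 0 0.6 0 0.5; 0 0 0.8 0 0.5; 0 0 0.6 0 0.5; 0 0 0.3 0 0.5; 0 0 0 0 0.5; 0 0 0 0 0.5'
python3 - <<'E'
from h import *
im,d,P=cloud("side")
x,y,z=[P[...,i] for i in range(3)]
m=(abs(x-639)<80)&(abs(y+43)<40)&(z>146)&(z<192)
k,l,st,c=cv2.connectedComponentsWithStats(m.astype(np.uint8))
q=P[l==1+np.argmax(st[1:,4])]; print(len(q),cv2.minAreaRect(q[:,:2].astype(np.float32)),q.mean(0),np.percentile(q,[2,98],axis=0).round(1))
cv2.imwrite("pics/q_side.png",cv2.resize(im[130:290,220:420],None,fx=3.5,fy=3.5,interpolation=cv2.INTER_CUBIC)[...,::-1])
E
```

```text
clock: 6.88
eef_pos: [640.1, -44.6, 149.5]
eef_rot: [-3.142, 0.0, -2.972]
wrist_force: [-0.4, -0.4, -0.3]
finger_gap: 46.1
finger_force: 0.0
clock: 7.47
eef_pos: [640.0, -44.6, 253.0]
eef_rot: [3.142, -0.0, -2.972]
wrist_force: [0.3, 0.9, -0.9]
finger_gap: 46.8
finger_force: 0.0
271 ((638.91064453125, -44.28022766113281), (89.24482727050781, 26.624677658081055), 10.424727439880371) [637.07964598 -38.41511125 163.73469484] [[596.3 -51.  146.6]
 [677.8 -28.  180.5]]
```

View pics/q_side.png

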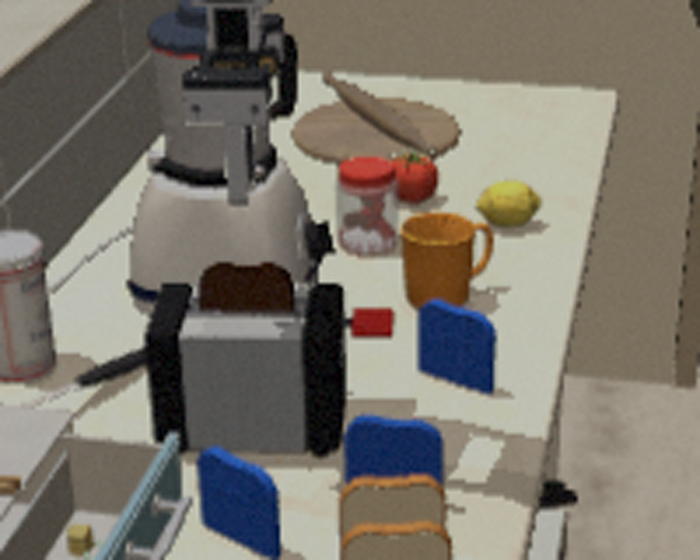

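The slice stands centred in the slot at crop (250,288), with the lever up at (372,322). Next I go over the lever with the fingers closed.

```bash
python3 -m handwheel '-0.3 0 0 0 1; -0.5 -0.1 0 0 1; -0.6 -0.1 0 0 1; -0.6 -0.1 0 0 1; -0.5 -0.1 0 0 1; -0.3 -0.07 -0.3 0 1; -0.2 0 -0.6 0 1; 0 0 -0.8 0 1; 0 0 -0.6 0 1; 0 0 -0.4 0 1; 0 0 0 0 1; 0 0 0 0 1'
```

```text
clock: 8.52
eef_pos: [519.3, -63.3, 144.3]
eef_rot: [3.141, -0.003, -2.972]
wrist_force: [-0.0, -0.3, 1.1]
finger_gap: 0.1
finger_force: 0.0
```

```bash
python3 -m handwheel '0 0 -0.2 0 1; 0 0 -0.2 0 1; 0 0 -0.1 0 1; 0 0 -0.1 0 1; 0 0 -0.1 0 1; 0 0 -0.1 0 1; 0 0 -0.1 0 1; 0 0 -0.1 0 1; 0 0 -0.1 0 1; 0 0 0 0 1'; python3 -m handwheel '0 0 -0.1 0 1; 0 0 -0.07 0 1; 0 0 -0.05 0 1; 0 0 0 0 1; 0 0 0 0 1'
```

```text
clock: 9.35
eef_pos: [520.3, -63.5, 101.1]
eef_rot: [-3.141, 0.001, -2.972]
wrist_force: [0.4, -0.5, 6.8]
finger_gap: 0.6
finger_force: 3.6
clock: 9.77
eef_pos: [520.3, -63.5, 92.7]
eef_rot: [-3.141, 0.0, -2.972]
wrist_force: [1.2, -0.0, 5.8]
finger_gap: 0.5
finger_force: 2.6
```

```bash
python3 -m handwheel '0 0 -0.04 0 1; 0 0 -0.03 0 1; 0 0 0 0 1; 0 0 0 0 1; 0 0 0 0 1; 0 0 0 0 1; 0 0 0 0 1; 0 0 0 0 1'
python3 - <<'E'
from h import *
im,d,P=cloud("side")
cv2.imwrite("pics/r_side.png",cv2.resize(im[130:330,220:420],None,fx=3,fy=3,interpolation=cv2.INTER_CUBIC)[...,::-1])
E
```

```text
clock: 10.43
eef_pos: [520.3, -63.5, 90.3]
eef_rot: [-3.141, 0.001, -2.972]
wrist_force: [-0.0, 0.0, 7.5]
finger_gap: 1.0
finger_force: 3.9
```

View pics/r_side.png

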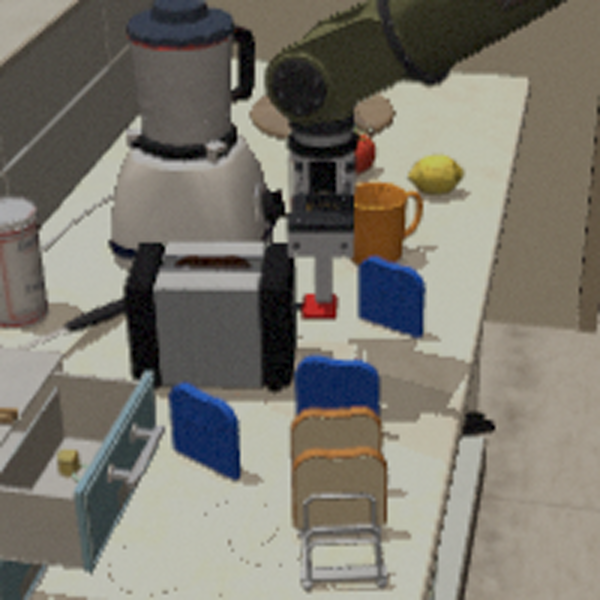

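The slice has sunk into the slot at crop (215,262). The fingers hold the red paddle down at (320,305) with 7.5 N and about 37.7 mm of travel. The pale slices are still standing in the rack, so I'm handing in.

```bash
python3 -c "from cell import sign_off; print(sign_off())"
```

```text
the job is handed in; nothing more can be done
None
```

The job is handed in, though the hand-in call returned no verdict: the brown slice is down in the toaster, the robot is holding the lever at about 37.7 mm of travel (past the third click at 36 mm) with about 7.5 N, and the pale slices are still standing in the rack.

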